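Open the bit case and aim the work light into it

TASK

First lift the lid of the green case by its black handle, right over until it rests open on its stop. Then swivel and tilt the yellow work light by its grip so that the middle of its beam falls on the middle of the case's inner floor, and let go. Leave the other things on the bench as they are.

Things in the scene. Friction and masses are not known exactly. Their poses are not given: they have to be found in the camera images.
- case: green case, 140 mm deep (x), 190 mm wide (y), 60 mm high, walls 5 mm, fixed to the bench; origin under its middle, hinge on its +x side. Its dark green lid is 142 x 194 x 18 mm, 0.25 kg, and swings freely: it falls shut if let go before upright
- lid_handle (a point): middle of the lid's black round bar handle: 10 mm thick, 110 mm long, parallel to the hinge and 188 mm from it, held by an arm at each end in the plane of the lid, 45 mm in front of the lid's front edge (towards the robot), so that fingers can go down on either side of it; 70 mm above the bench when shut
- lid_hinge (a point): middle of the lid's hinge line, on the far top edge of the case, 60 mm above the bench; its y axis is the hinge line (it turns with the lid)
- case_lid (a joint): lid angle, rad: 0 shut, grows as it opens, about 1.57 upright, stop at 1.78, where it rests by its own weight
- case_middle (a point): middle of the case's inner floor (grey foam with drill bits and hole saws), 17 mm above the bench: the point to be lit
- lamp_pivot (a point): point where the lamp's vertical swivel axis and its level tilt axis cross, 225 mm above the bench, in the middle of the yellow lamp head (146 mm wide, 86 mm high, 36 mm deep). The middle of the beam runs from here out through the middle of the lens
- lamp_grip (a point): middle of the free part of the flat black grip on top of the lamp head, 90 mm from the pivot, square to the beam. The grip is 12 mm thick (along the beam direction), 50 mm wide; its tip is 115 mm from the pivot, its free part starts 49 mm from it. As the beam turns down, the grip leans forward by the same angle
- lens: the pale lens plate (130 x 70 mm) on the front of the lamp head; origin in its middle, 18 mm in front of the pivot; x points along the beam, z along the grip
- lamp_swivel (a joint): swivel of the lamp about the vertical axis, rad, grows anticlockwise from above, from -1.7 to 1.7; stiff, stays where it is left
- lamp_head (a joint): tilt of the lamp head, rad: 0 beam level and grip upright, grows as the beam turns down (grip leaning forward), from -0.5 to 1.0; stiff, stays where it is left
- spray: loose dark spray can with a green cap, 55 mm across, 150 mm high; origin under its middle; to be left alone
- tree: loose flat plywood fir-tree cut-out, about 150 x 120 x 12 mm; origin under its middle; to be left alone
- tape: loose roll of blue tape, 90 mm across, 24 mm high; origin under its middle; to be left alone
- screwdriver: loose red screwdriver, 190 mm long, lying; to be left alone
- spanner: loose steel spanner, 180 mm long, lying; to be left alone
- jar: loose amber jar with a black cap, 68 mm across, 90 mm high; origin under its middle; to be left alone
- sander: loose cork sanding block, 110 x 60 x 42 mm; origin under its middle; to be left alone
- lamp: foot of the yellow battery work light, fixed to the bench: black and yellow block 130 x 130 x 75 mm under a 32 mm post; origin under its middle. It carries a dark U-shaped bracket, 192 mm wide over its knobs, in which the lamp head hangs

How it is judged:
By the outcome, as a careful person would: the job done as asked, in the order asked, and still so for the second after the job is handed in, with the robot touching nothing.
It also fails if it takes over 48 s, if anything falls off the work surface, if the arm or the gripper's body presses on something with over 40 N, if the wrist force passes 120 N, or if a joint passes its speed limit or range.

ROBOT

A 7-joint arm with a two-finger parallel gripper is mounted at the origin on the work surface. World frame = base frame: x ahead of the robot, y to its left, z up, the work surface at z = 0. Lengths are in m, angles in rad, forces in N, time in s.
With the tool pointing down it reaches from about 0.425 to 0.875 m from the base axis. Payload 4.7 kg.
Tool frame: the origin (TCP) lies midway between the tips of the shut fingers; the grasp point (between the pads) lies 19 mm behind it; z points along the fingers, y is the line along which they close (so a half turn about z gives the same grasp; the last joint's range is limited). The gripper opens to 87 mm and grips with 3 to 60 N. Pads are 19 mm wide; open, the fingers measure 117 mm over their backs; the gripper's body (75 mm by 190 mm) begins 51 mm behind the grasp point.
Start: joints at [1.231, 0.321, -0.07, 1.45, 0.023, 1.371, -0.057], TCP at [0.225, -0.61, 0.223] pointing down, gripper open.
Joint ranges: [-2.86, 2.86], [-0.3, 2.09], [-1.38, 1.24], [0.06, 2.45], [-1.56, 4.7], [0.09, 2.05], [-2.69, 2.69]. Speed limits (rad/s): [2.57, 2.57, 3.14, 3.14, 3.14, 3.14, 3.14].

INTERFACE

Orientations are given as a rotation vector (axis times angle).
In Python, from bench import ctrl gives the robot as it stands. The module is installed in compiled form; this text tells all that it offers.
- The arm moves only by the tool carry_out, never from a script. Its argument "steps" is a list of rows, each a list of 7 numbers: the turn, a rotation vector about the world's x, y, z in degrees, then the shift along the world's x, y, z in cm, then the opening, from 0 (shut) to 1 (fully open). A call has 1 to 12 rows; each row is the pose to reach, as a shift and turn from the pose commanded when the call began; what a row does not reach only later rows make up. A row lasts 1/10 s, in which the tool goes at most 50 mm and 8.59 degrees, less where a joint would pass 70% of its speed; a pose out of reach is approached as far as the arm can. A call with a gripper value outside its range is refused whole. The fingers move at their own pace and stop on an object; "squeeze" is the grip in N (left out, the last holds). Time passes only in rows, so rows that repeat a pose let the fingers close. It gives the time, the measured TCP pose, the force, the opening and the grip force at its end, in the units of the state.
- ctrl.get_state(): the state, without advancing time (a new reading comes with each control period).
- ctrl.get_image(name): name is "scene" or "side" or "wrist"; returns a dict with "pixels" (384x512x3 uint8, red, green, blue), "camera_matrix" (3x3 intrinsics, pixels), "cam_to_world" (4x4, takes a point from camera to world coordinates); the wrist camera has in their place "T_tool_cam" (4x4, takes a point from camera to tool coordinates, whose origin is the TCP and whose axes are the flange's). Camera axes: x right, y down, z forward; pixel columns grow to the right and rows downward; lengths in m; the calibration is good to about 2 mm. A picture is of the moment at which its call begins: read the wrist's pose just before it. There is no depth.
- ctrl.close_job(): hands the job in; it is judged then, once.
The state is a dict: "time": time; "joint_positions": joint angles; "qd": joint speeds; "joint_torque": joint torques, N m; "position": TCP position; "tool_rot": TCP orientation; "ft_force": force on the tool from outside, world axes, zero at the start; "torque": the same for the moment, N m; "grip_width": opening from 0.0 (shut) to 1.0 (fully open); "grip_force": force on a finger pad.
Only numpy, scipy, OpenCV 4.12 (cv2) and the standard library are available. Lean on these libraries where they do the work, as an engineer would, in place of code of your own. Each camera call takes 0.05 s, during which the arm holds its last target. There are 200 camera calls.

## Working session

There is one attempt and no reset: what is moved stays moved. The work goes in short steps, Python scripts to look and compute and a tool call to move; the robot and the scene stay as the last step left them, time stands still between calls to the robot, and variables do not carry over. Pictures are saved under pics/ and viewed, at most 10 in all, crops included, and the job is handed in when it is done.

Besides the shell and the picture viewer there is one more tool, called after ">>>" by a JSON object that holds its "op" and its "data", one argument or row to a line. carry_out: Moves the arm, as the interface text tells. Its arguments: {"type":"object","properties":{"steps":{"type":"array","items":{"type":"array","items":{"type":"number"}}},"squeeze":{"type":"number"}},"required":["steps"]}

```bash
mkdir -p pics; cat > h.py <<'E'
import numpy as np, cv2
from bench import ctrl
def snap(n,f):
    im=ctrl.get_image(n); cv2.imwrite('pics/'+f,im['pixels'][:,:,::-1]); np.savez('pics/'+f[:-4],**{k:v for k,v in im.items()}); return im
def ray(im,u,v,T=None):
    K=np.array(im['camera_matrix']); T=np.array(im['cam_to_world']) if T is None else T
    d=T[:3,:3]@np.linalg.solve(K,[u,v,1.]); return T[:3,3],d/np.linalg.norm(d)
def plane(im,u,v,z):
    o,d=ray(im,u,v); return o+d*(z-o[2])/d[2]
def tri(rs):
    A=sum(np.eye(3)-np.outer(d,d) for o,d in rs); b=sum((np.eye(3)-np.outer(d,d))@o for o,d in rs)
    p=np.linalg.solve(A,b); return p,[np.linalg.norm((np.eye(3)-np.outer(d,d))@(p-o)) for o,d in rs]
E
python3 - <<'E'
from h import *
s=ctrl.get_state(); print(s['time'],s['position'],s['tool_rot'],s['ft_force'])
a=snap('scene','s0.png'); b=snap('side','d0.png')
cv2.imwrite('pics/sd0.png',np.vstack([a['pixels'],b['pixels']])[:,:,::-1][:, :])
print(np.round(a['cam_to_world'],3),np.round(b['cam_to_world'],3))
E
```

```text
0.0 [ 0.22497023 -0.60921637  0.22144561] [-3.09067866e+00 -5.52602989e-01  6.93421424e-04] [ 0.04685682 -0.65524105  0.57611825]
[[ 3.410e-01  7.960e-01 -5.000e-01  1.143e+00]
 [ 9.400e-01 -2.890e-01  1.810e-01 -2.350e-01]
 [-1.000e-03 -5.320e-01 -8.470e-01  1.236e+00]
 [ 0.000e+00  0.000e+00  0.000e+00  1.000e+00]] [[-0.901 -0.256  0.35   0.181]
 [-0.433  0.501 -0.749  0.826]
 [ 0.017 -0.827 -0.563  0.794]
 [ 0.     0.     0.     1.   ]]
```

View pics/s0.png

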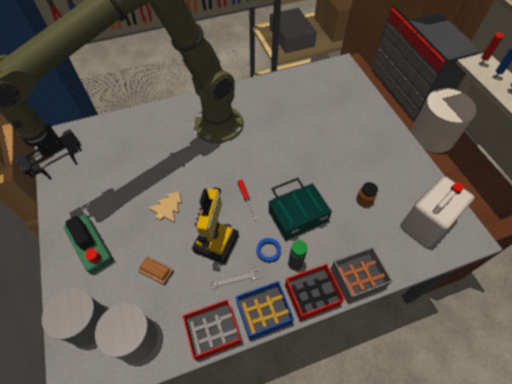

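View pics/d0.png

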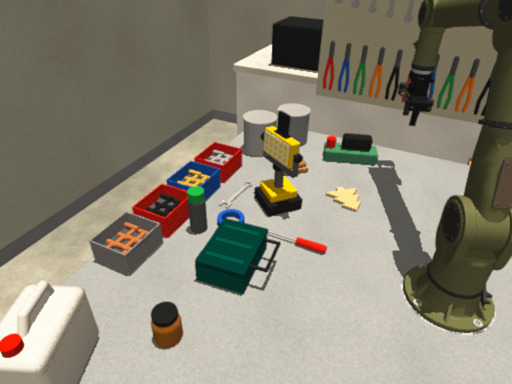

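The scene view shows the green case at about (300,210), its handle at (287,183) and the lamp at (212,225). In the side view the case is at (235,255), its handle at (270,258) and the lamp head at (283,145). Next I'll enlarge both.

```bash
python3 - <<'E'
import cv2,numpy as np
a=cv2.imread('pics/s0.png')[170:270,180:340]; b=cv2.imread('pics/d0.png')[105:305,180:340]
a=cv2.resize(a,None,fx=5,fy=5,interpolation=cv2.INTER_CUBIC); cv2.imwrite('pics/s0c.png',a)
b=cv2.resize(b,None,fx=3,fy=3,interpolation=cv2.INTER_CUBIC); cv2.imwrite('pics/d0c.png',b)
E
```

```text
(no output)
```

View pics/s0c.png

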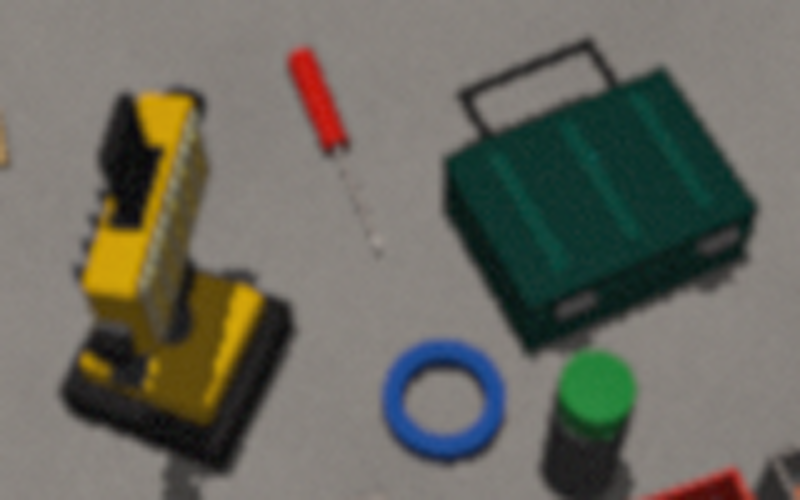

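View pics/d0c.png

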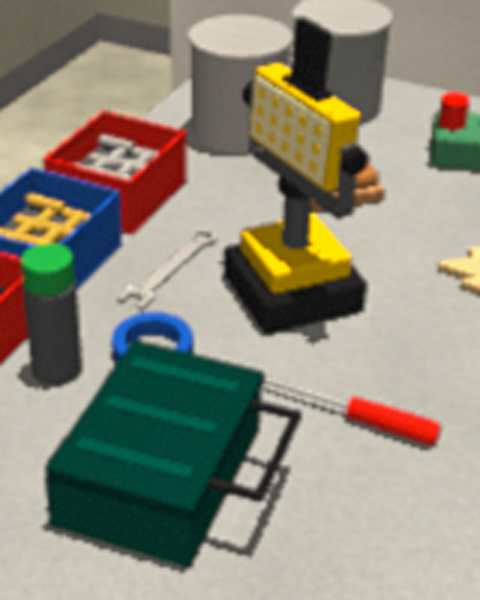

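Handle bar ends are at (463,95) and (589,43) in the scene crop, and (296,414) and (262,494) in the side crop. The lid's top corners and the lamp knobs are visible in both. I'll triangulate these.

```bash
python3 - <<'E'
from h import *
a=dict(np.load('pics/s0.npz')); b=dict(np.load('pics/d0.npz'))
S=lambda U,V:((U+.5)/5-.5+180,(V+.5)/5-.5+170); D=lambda U,V:((U+.5)/3-.5+180,(V+.5)/3-.5+105)
P={'h+':((589,43),(262,494)),'h-':((463,95),(296,414)),'lf-':((445,158),(262,378)),'lf+':((662,70),(195,508)),'lb+':((755,207),(52,468)),'lb-':((537,305),(130,345)),
'lens_topL(robot side)':((203,105),(357,108)),}
for k,(s,d) in P.items():
    p,r=tri([ray(a,*S(*s)),ray(b,*D(*d))]); print(k,np.round(p,3),np.round(r,4))
    if k[0] in 'hl': print('   planes', plane(a,*S(*s),.07 if k[0]=='h' else .078).round(3),plane(b,*D(*d),.07 if k[0]=='h' else .078).round(3))
def cents(im,lo,hi,x0,y0,x1,y1):
    h=cv2.cvtColor(im['pixels'],cv2.COLOR_RGB2HSV); m=cv2.inRange(h,lo,hi); q=np.zeros_like(m); q[y0:y1,x0:x1]=m[y0:y1,x0:x1]
    return q
# lamp yellow in each
for im,n in((a,'s'),(b,'d')):
    m=cents(im,(15,140,60),(35,255,255),180,100,320,280)
    cs,_=cv2.findContours(m,cv2.RETR_EXTERNAL,cv2.CHAIN_APPROX_NONE)
    for c in cs:
        if cv2.contourArea(c)>20: print(n,cv2.boundingRect(c),cv2.contourArea(c))
E
```

```text
h+ [0.444 0.192 0.071] [0.003 0.003]
   planes [0.446 0.194 0.07 ] [0.442 0.189 0.07 ]
h- [0.456 0.083 0.07 ] [0.0015 0.0015]
   planes [0.457 0.084 0.07 ] [0.455 0.082 0.07 ]
lf- [0.505 0.05  0.071] [0.0005 0.0005]
   planes [0.509 0.049 0.078] [0.501 0.057 0.078]
lf+ [0.487 0.234 0.073] [0.003 0.003]
   planes [0.493 0.234 0.078] [0.483 0.236 0.078]
lb+ [0.622 0.248 0.073] [0.0023 0.0023]
   planes [0.626 0.247 0.078] [0.617 0.25  0.078]
lb- [0.643 0.067 0.074] [0. 0.]
   planes [0.645 0.066 0.078] [0.641 0.071 0.078]
lens_topL(robot side) [ 0.509 -0.136  0.272] [0.0176 0.0176]
   planes [ 0.403 -0.107  0.078] [ 0.619 -0.525  0.078]
s (196, 240, 7, 7) 23.5
s (196, 189, 37, 66) 728.5
d (260, 175, 37, 28) 554.0
d (180, 170, 29, 17) 210.0
d (265, 126, 35, 43) 310.5
```

```bash
python3 - <<'E'
from h import *
a=dict(np.load('pics/s0.npz')); b=dict(np.load('pics/d0.npz'))
S=lambda U,V:((U+.5)/5-.5+180,(V+.5)/5-.5+170); D=lambda U,V:((U+.5)/3-.5+180,(V+.5)/3-.5+105)
P={'knob near robot':((188,97),(355,158)),'knob far':((110,342),(247,95)),'base bottom far corner':((220,468),(268,330)),
'head topfront near':((203,98),(357,108)),'lens top far':((150,215+75),(257,72)),'grip tip':((115,105),(312,22)),'grip base':((130,222),(308,95))}
for k,(s,d) in P.items():
    p,r=tri([ray(a,*S(*s)),ray(b,*D(*d))]); print(k,np.round(p,3),np.round(r,4))
for n,u in dict(br=(292,325),bb=(222,470),bl=(65,392)).items(): print('foot scene',n,plane(a,*S(*u),0.0).round(3))
for n,u in dict(l=(228,280),b=(268,330),r=(363,300)).items(): print('foot side',n,plane(b,*D(*u),0.0).round(3))
E
```

```text
knob near robot [ 0.49  -0.132  0.23 ] [0.001 0.001]
knob far [ 0.647 -0.224  0.226] [0.0051 0.0051]
base bottom far corner [ 0.611 -0.182 -0.076] [0.0143 0.0143]
head topfront near [ 0.507 -0.134  0.274] [0.016 0.016]
lens top far [ 0.633 -0.198  0.265] [0.0039 0.0039]
grip tip [ 0.56  -0.183  0.346] [0.0036 0.0036]
grip base [ 0.574 -0.197  0.25 ] [0.006 0.006]
foot scene br [ 0.564 -0.093  0.   ]
foot scene bb [ 0.655 -0.177  0.   ]
foot scene bl [ 0.558 -0.267  0.   ]
foot side l [ 0.647 -0.172  0.   ]
foot side b [ 0.565 -0.105  0.   ]
foot side r [ 0.487 -0.208  0.   ]
```

>>> {"op": "carry_out", "data": {
  "steps": [
    [0,0,8,0,3,3,1],
    [0,0,16,1,7,6,1],
    [0,0,24,2,11,9,1],
    [0,0,32,3,15,12,1],
    [0,0,40,4,19,15,1],
    [0,0,48,5,23,17,1],
    [0,0,56,6,27,18,1],
    [0,0,64,7,31,19,0.7],
    [0,0,72,8,35,19,0.5],
    [0,0,76,9,39,19,0.35],
    [0,0,76,10,42,19,0.35]
  ]
}}

```text
time: 1.2
position: [0.3255, -0.1871, 0.4127]
tool_rot: [2.092, 2.343, -0.001]
ft_force: [0.4, -0.4, 0.9]
grip_width: 0.721
grip_force: 0.0
```

Handle middle is (0.450, 0.1375, 0.070), which agrees with the text, and the case yaw is about 6.3°. The lamp pivot is about (0.567, −0.183, 0.225) with a beam azimuth of about 60°. Next I'll move above the handle and check with the wrist camera.

>>> {"op": "carry_out", "data": {
  "steps": [
    [0,0,0,2,4,0,0.35],
    [0,0,0,4,8,0,0.35],
    [0,0,0,6,12.5,-2,0.35],
    [0,0,0,8,17,-4,0.35],
    [0,0,0,10,21.5,-6,0.35],
    [0,0,0,11,25,-9,0.35],
    [0,0,0,12,29,-12,0.35],
    [0,0,0,12.5,31.5,-15,0.35],
    [0,0,0,12.5,32.5,-18,0.35],
    [0,0,0,12.5,32.5,-20,0.35],
    [0,0,0,12.5,32.5,-21,0.35],
    [0,0,0,12.5,32.5,-21,0.35]
  ]
}}

```text
time: 2.4
position: [0.4493, 0.1347, 0.2014]
tool_rot: [-2.096, -2.338, 0.003]
ft_force: [0.6, -0.3, 0.7]
grip_width: 0.349
grip_force: 0.0
```

```bash
cat >> h.py <<'E'
from scipy.spatial.transform import Rotation as Ro
def wristT(im,s):
    T=np.eye(4); T[:3,:3]=Ro.from_rotvec(s['tool_rot']).as_matrix(); T[:3,3]=s['position']; return T@np.array(im['T_tool_cam'])
E
python3 - <<'E'
from h import *
s=ctrl.get_state(); w=snap('wrist','w1.png'); T=wristT(w,s); np.save('pics/w1T.npy',T)
print(s['position'],s['tool_rot'],s['grip_width']); K=w['camera_matrix']
for n,p in {'h+':(.444,.192,.071),'h-':(.456,.083,.07),'lf+':(.487,.234,.078),'lf-':(.505,.05,.078)}.items():
    c=np.linalg.inv(T)@np.array([*p,1]); q=K@c[:3]; print(n,(q[:2]/q[2]).round(1))
E
```

```text
[0.44927449 0.13469024 0.20142438] [-2.09578457 -2.337974    0.00290509] 0.34888026309156395
h+ [254.7 128.8]
h- [254.9 228.2]
lf+ [303.8  89.7]
lf- [294.6 262.2]
```

View pics/w1.png

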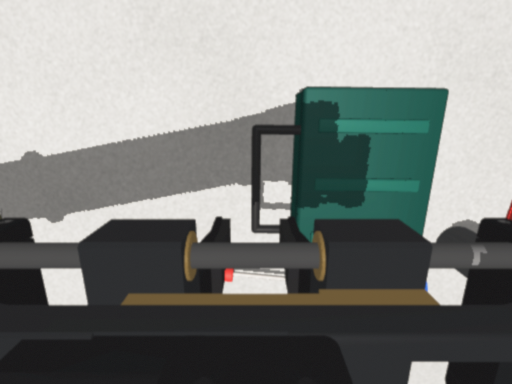

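The bar shows at column 257, rows 128–229 (254.8 predicted), so it is about 2 mm further in x and aligned with the gripper. Going down and gripping.

>>> {"op": "carry_out", "data": {
  "squeeze": 15,
  "steps": [
    [0,0,0,0.2,0.2,-4,0.35],
    [0,0,0,0.2,0.2,-8,0.35],
    [0,0,0,0.2,0.2,-11,0.35],
    [0,0,0,0.2,0.2,-13,0.35],
    [0,0,0,0.2,0.2,-14.5,0.35],
    [0,0,0,0.2,0.2,-15,0.35],
    [0,0,0,0.2,0.2,-15,0.35],
    [0,0,0,0.2,0.2,-15,0],
    [0,0,0,0.2,0.2,-15,0],
    [0,0,0,0.2,0.2,-15,0],
    [0,0,0,0.2,0.2,-15,0]
  ]
}}

```text
time: 3.55
position: [0.4497, 0.1368, 0.0527]
tool_rot: [-2.095, -2.338, 0.008]
ft_force: [-8.0, -2.3, 7.7]
grip_width: 0.109
grip_force: 15.0
```

```bash
python3 - <<'E'
import numpy as np
# shifts (cm) along arc, from shut; bar on (-.188,.010) from hinge
y=np.radians(6.3)
for t in range(0,106,5):
    th=np.radians(t); x0,z0=-18.8,1.0
    x=x0*np.cos(th)+z0*np.sin(th)-x0; z=-x0*np.sin(th)+z0*np.cos(th)-z0
    print(t,np.round([x*np.cos(y),x*np.sin(y),z],1))
E
```

```text
0 [0. 0. 0.]
5 [0.2 0.  1.6]
10 [0.5 0.1 3.2]
15 [0.9 0.1 4.8]
20 [1.5 0.2 6.4]
25 [2.2 0.2 7.9]
30 [3.  0.3 9.3]
35 [ 3.9  0.4 10.6]
40 [ 5.   0.6 11.9]
45 [ 6.2  0.7 13. ]
50 [ 7.4  0.8 14. ]
55 [ 8.8  1.  15. ]
60 [10.2  1.1 15.8]
65 [11.7  1.3 16.5]
70 [13.2  1.5 17. ]
75 [14.8  1.6 17.4]
80 [16.4  1.8 17.7]
85 [18.   2.  17.8]
90 [19.7  2.2 17.8]
95 [21.3  2.4 17.6]
100 [22.9  2.5 17.3]
105 [24.5  2.7 16.9]
```

>>> {"op": "carry_out", "data": {
  "steps": [
    [0,0,0,0.1,0,1.6,0],
    [0,0,0,0.4,0.1,3.2,0],
    [0,0,0,0.8,0.1,4.8,0],
    [0,0,0,1.4,0.2,6.4,0],
    [0,0,0,2.1,0.2,7.9,0],
    [0,0,0,2.9,0.3,9.3,0],
    [0,0,0,3.8,0.4,10.6,0],
    [0,0,0,4.9,0.6,11.9,0],
    [0,0,0,6.1,0.7,13.0,0],
    [0,0,0,7.3,0.8,14.0,0],
    [0,0,0,7.3,0.8,14.0,0]
  ]
}}

```text
time: 4.65
position: [0.5243, 0.1443, 0.1953]
tool_rot: [-2.097, -2.338, 0.007]
ft_force: [-11.5, -5.1, 13.9]
grip_width: 0.11
grip_force: 15.0
```

```bash
python3 - <<'E'
from h import *
a=snap('scene','s1.png'); b=snap('side','d1.png')
A=cv2.resize(a['pixels'][130:280,200:370],(450,397)); B=cv2.resize(b['pixels'][150:300,170:310],(350,375)); 
C=np.zeros((400,800,3),np.uint8); C[:397,:450]=A; C[:375,450:]=B; cv2.imwrite('pics/c1.png',C[:,:,::-1])
E
```

```text
(no output)
```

View pics/c1.png

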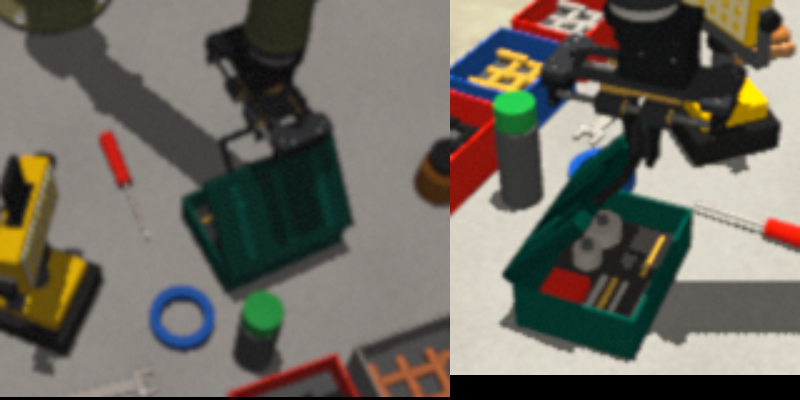

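The lid is about half open and held well; the case's inside shows in the side crop at around (610,270). The force points outward (my arc is slightly too tight), so I'll ease it out by a few mm and carry on to the stop.

>>> {"op": "carry_out", "data": {
  "steps": [
    [0,0,0,1.1,0.2,1.3,0],
    [0,0,0,2.5,0.3,2.1,0],
    [0,0,0,4.0,0.5,2.8,0],
    [0,0,0,5.5,0.7,3.4,0],
    [0,0,0,7.1,0.8,3.8,0],
    [0,0,0,8.7,1.0,4.1,0],
    [0,0,0,10.3,1.2,4.2,0],
    [0,0,0,12.0,1.4,4.2,0],
    [0,0,0,13.6,1.6,4.0,0],
    [0,0,0,15.0,1.7,3.7,0],
    [0,0,0,15.0,1.7,3.7,0]
  ]
}}

```text
time: 5.85
position: [0.6777, 0.1598, 0.2297]
tool_rot: [2.099, 2.334, 0.0]
ft_force: [1.0, -5.2, 2.4]
grip_width: 0.107
grip_force: 15.0
```

>>> {"op": "carry_out", "data": {
  "steps": [
    [0,0,0,0.4,0,-0.1,0],
    [0,0,0,0.8,0.1,-0.2,0],
    [0,0,0,0.8,0.1,-0.2,0]
  ]
}}

```text
time: 6.15
position: [0.6841, 0.1604, 0.2281]
tool_rot: [2.097, 2.334, -0.003]
ft_force: [0.9, -6.6, 2.9]
grip_width: 0.108
grip_force: 15.0
```

>>> {"op": "carry_out", "data": {
  "steps": [
    [0,0,0,0.4,0,-0.1,0],
    [0,0,0,0.4,0,-0.1,0],
    [0,0,0,0.4,0,-0.1,0.35],
    [0,0,0,0.4,0,-0.1,0.35],
    [0,0,0,0.4,0,-0.1,0.35],
    [0,0,0,0.4,0,3,0.35],
    [0,0,0,0.4,0,7,0.35],
    [0,0,0,0.4,0,11,0.35],
    [0,0,0,0.4,0,15,0.35],
    [0,0,0,0.4,0,18,0.35],
    [0,0,0,0.4,0,19,0.35]
  ]
}}

```text
time: 7.25
position: [0.6873, 0.1648, 0.4215]
tool_rot: [2.094, 2.34, 0.009]
ft_force: [0.9, -0.5, 0.6]
grip_width: 0.348
grip_force: 0.0
```

```bash
python3 - <<'E'
from h import *
s=ctrl.get_state();print(s['time'],s['position'],s['ft_force'],s['joint_positions'])
a=snap('scene','s2.png'); b=snap('side','d2.png')
A=cv2.resize(a['pixels'][130:280,180:350],None,fx=2.6,fy=2.6,interpolation=cv2.INTER_CUBIC); B=cv2.resize(b['pixels'][90:310,190:320],None,fx=2.7,fy=2.7,interpolation=cv2.INTER_CUBIC)
C=np.zeros((600,800,3),np.uint8); C[:A.shape[0],:A.shape[1]]=A; C[:B.shape[0],444:444+B.shape[1]]=B; cv2.imwrite('pics/c2.png',C[:,:,::-1])
E
```

```text
7.25 [0.68731388 0.16480933 0.42147173] [ 0.87332386 -0.53361337  0.55660666] [ 0.16433845  0.56783092 -0.87273992  0.85365671  0.44496136  1.86298101
 -0.37382188]
```

View pics/c2.png

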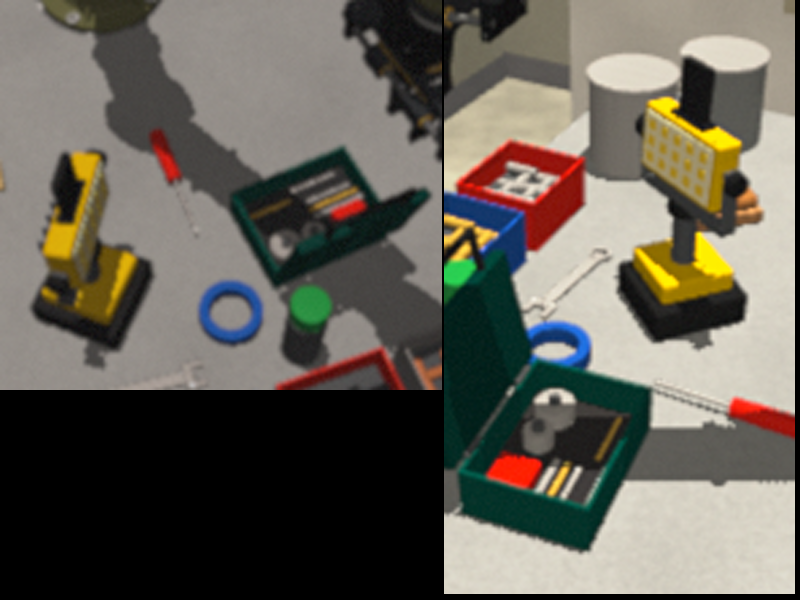

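The lid rests open on its stop, and nothing else has moved. Next I'll go above the lamp grip with the fingers closing along the beam (about 60°), turning the other way round to stay clear of the wrist limit.

>>> {"op": "carry_out", "data": {
  "steps": [
    [0,0,-8.5,-1,-1,1,0.35],
    [0,0,-17,-2,-4,2,0.35],
    [0,0,-25.5,-3,-7,2,0.35],
    [0,0,-34,-4,-10,2,0.35],
    [0,0,-42.5,-5,-13,2,0.45],
    [0,0,-51,-6,-16,2,0.5],
    [0,0,-59.5,-7,-19,2,0.5],
    [0,0,-68,-8,-22,2,0.5],
    [0,0,-76.5,-9,-25,2,0.5],
    [0,0,-85,-10,-28,2,0.5],
    [0,0,-93.5,-11,-31,2,0.5],
    [0,0,-102,-12,-33,2,0.5]
  ]
}}

```text
time: 8.55
position: [0.5658, -0.1699, 0.4346]
tool_rot: [-3.137, 0.172, 0.007]
ft_force: [0.5, -1.1, -0.1]
grip_width: 0.497
grip_force: 0.0
```

>>> {"op": "carry_out", "data": {
  "steps": [
    [0,0,-8,0,-1,0,0.5],
    [0,0,-16,0,-1.8,0,0.5],
    [0,0,-24,0,-1.8,0,0.5],
    [0,0,-24,0,-1.8,0,0.5],
    [0,0,-24,0,-1.8,0,0.5]
  ]
}}

```text
time: 9.05
position: [0.5669, -0.1846, 0.4359]
tool_rot: [-3.037, 0.801, 0.004]
ft_force: [-0.1, -0.2, 0.6]
grip_width: 0.498
grip_force: 0.0
```

```bash
python3 - <<'E'
from h import *
s=ctrl.get_state(); w=snap('wrist','w2.png'); T=wristT(w,s); np.save('pics/w2T.npy',T)
R=Ro.from_rotvec(s['tool_rot']).as_matrix()
print(s['position'],s['joint_positions'].round(2),s['grip_width']); print(R.round(3)); K=w['camera_matrix']
for n,p in {'tip':(.566,-.183,.34),'knobN':(.49,-.132,.23),'knobF':(.647,-.224,.226)}.items():
    c=np.linalg.inv(T)@np.array([*p,1]); q=K@c[:3]; print(n,(q[:2]/q[2]).round(1))
E
```

```text
[ 0.56686967 -0.18458026  0.43587972] [ 0.66  0.23 -0.5   1.17  0.11  1.77 -1.89] 0.49812887642660797
[[ 0.87  -0.493 -0.002]
 [-0.493 -0.87   0.001]
 [-0.003  0.    -1.   ]]
tip [254.  194.9]
knobN [249.3 235. ]
knobF [250.6 101.4]
```

View pics/w2.png

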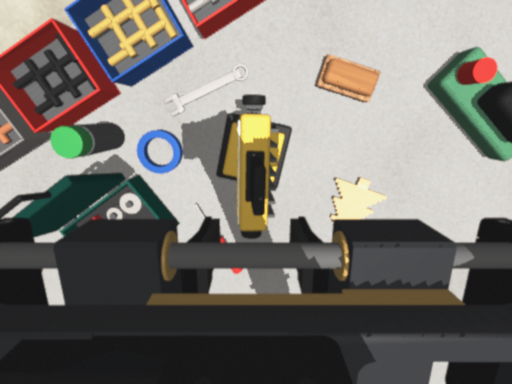

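The wrist view shows the lamp head upright along column ~252 (rows 98–232) with the grip seen end-on at about (257,183). Next I'll turn the grip and knob pixels into positions.

```bash
python3 - <<'E'
from h import *
w=dict(np.load('pics/w2.npz')); T=np.load('pics/w2T.npy')
def pl(u,v,z):
    o,d=ray(w,u,v,T); return (o+d*(z-o[2])/d[2]).round(4)
print('cam',T[:3,3].round(3),'K',w['camera_matrix'][0])
g=cv2.cvtColor(w['pixels'],cv2.COLOR_RGB2GRAY)[140:222,235:280]
for v in (150,155,165,175,185,195,205,212): print(v,g[v-140].tolist()[5:40])
for n,(u,v,z) in {'knobF':(254,99,.225),'top_endF':(255,115,.268),'top_endN':(252,226,.268)}.items(): print(n,pl(u,v,z))
E
```

```text
cam [ 0.63  -0.22   0.597] K [278.58009837   0.         254.55827959]
150 [123, 120, 126, 132, 134, 133, 123, 106, 98, 97, 97, 96, 97, 100, 106, 108, 108, 108, 108, 108, 108, 109, 111, 120, 128, 131, 130, 125, 117, 113, 125, 132, 134, 134, 133]
155 [123, 120, 126, 131, 129, 107, 64, 36, 34, 34, 34, 35, 46, 63, 55, 39, 33, 32, 32, 32, 32, 33, 33, 40, 77, 119, 128, 123, 113, 87, 61, 54, 70, 96, 120]
165 [123, 121, 127, 131, 128, 105, 65, 37, 34, 32, 29, 25, 27, 25, 27, 26, 26, 27, 27, 26, 27, 28, 28, 44, 83, 117, 126, 121, 107, 80, 86, 118, 131, 135, 134]
175 [125, 121, 127, 131, 125, 92, 53, 34, 33, 32, 27, 26, 26, 26, 28, 30, 32, 34, 33, 32, 31, 31, 33, 31, 33, 66, 109, 115, 101, 80, 77, 80, 81, 77, 70]
185 [120, 121, 127, 130, 123, 92, 53, 35, 32, 31, 26, 26, 26, 27, 29, 31, 31, 32, 32, 31, 32, 31, 31, 31, 40, 72, 109, 110, 84, 58, 49, 49, 49, 50, 57]
195 [121, 122, 128, 130, 121, 82, 44, 33, 32, 30, 27, 23, 25, 26, 28, 30, 31, 33, 32, 30, 32, 30, 31, 31, 48, 83, 109, 104, 75, 54, 50, 66, 122, 187, 211]
205 [122, 123, 128, 130, 131, 131, 131, 132, 131, 131, 122, 87, 48, 29, 31, 32, 32, 31, 31, 31, 31, 31, 32, 45, 129, 208, 208, 155, 92, 65, 90, 148, 189, 202, 208]
212 [119, 122, 127, 130, 131, 131, 131, 131, 131, 130, 130, 124, 102, 63, 35, 31, 31, 30, 31, 32, 30, 32, 32, 57, 137, 207, 204, 139, 72, 51, 50, 50, 63, 118, 182]
knobF [ 0.6474 -0.2292  0.225 ]
top_endF [ 0.6298 -0.2205  0.268 ]
top_endN [ 0.5136 -0.1502  0.268 ]
```

```bash
python3 - <<'E'
from h import *
w=cv2.imread('pics/w2.png')[80:250,200:310]; a=cv2.imread('pics/s2.png')[180:270,190:245];b=cv2.imread('pics/d2.png')[105:220,250:310]
C=np.zeros((600,800,3),np.uint8)
for im,f,x in ((w,3.5,0),(a,4.5,390),(b,2.5,645)):
    r=cv2.resize(im,None,fx=f,fy=f,interpolation=cv2.INTER_CUBIC); C[:r.shape[0],x:x+r.shape[1]]=r[:600,:800-x]
cv2.imwrite('pics/c3.png',C)
E
```

```text
(no output)
```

View pics/c3.png

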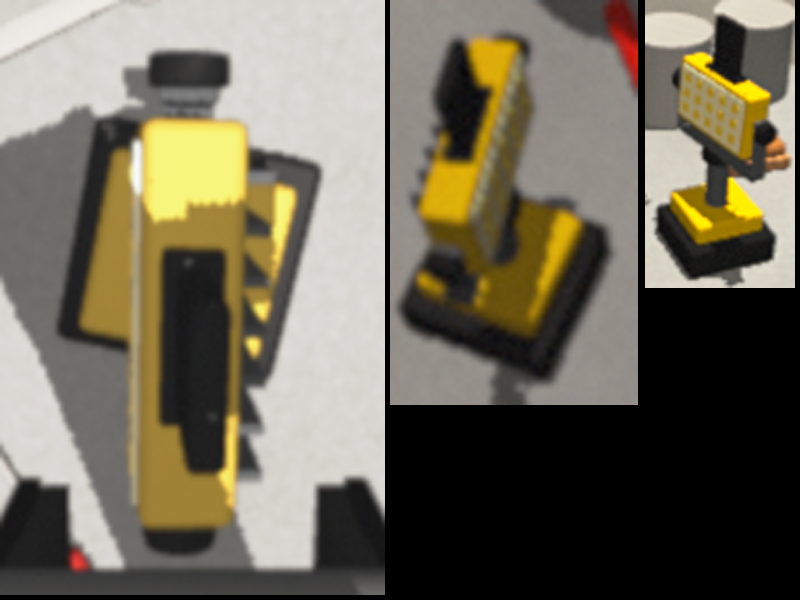

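```bash
python3 - <<'E'
from h import *
w=dict(np.load('pics/w2.npz')); T=np.load('pics/w2T.npy')
def pl(u,v,z):
    o,d=ray(w,u,v,T); return (o+d*(z-o[2])/d[2]).round(4)
print('pivot',pl(252.6,166.1,.225)); print('head top mid',pl(254.4,(115+230)/2,.268)); print('grip tip',pl(258.5,187.3,.34)); print('grip base mid',pl(254.8,(150.5+201.5)/2,.27))
a=dict(np.load('pics/s2.npz')); S=lambda U,V:((U+.5)/2.6-.5+180,(V+.5)/2.6-.5+130)
for k,u in dict(fl=(232,203),fr=(343,150),bl=(272,285),).items(): print(k,plane(a,*S(*u),.06).round(3))
# side triangulation of tip & knobs
s=a; d=dict(np.load('pics/d2.npz'))
S3=lambda U,V:((U-390+.5)/4.5-.5+190,(V+.5)/4.5-.5+180); D3=lambda U,V:((U-645+.5)/2.5-.5+250,(V+.5)/2.5-.5+105)
for k,(p,q) in {'tip far corner':((455,42),(721,17)),}.items():
    P,r=tri([ray(s,*S3(*p)),ray(d,*D3(*q))]); print(k,P.round(3),np.round(r,4))
o,dd=ray(w,258.5,187.3,T)
for q in ((733,20),): P,r=tri([(o,dd),ray(d,*D3(*q))]); print('grip tip w+side',P.round(4),np.round(r,4))
c=(T[:3,3])
E
```

```text
pivot [ 0.5734 -0.1849  0.225 ]
head top mid [ 0.5721 -0.187   0.268 ]
grip tip [ 0.5705 -0.1905  0.34  ]
grip base mid [ 0.5685 -0.1855  0.27  ]
fl [0.527 0.044 0.06 ]
fr [0.498 0.232 0.06 ]
bl [0.665 0.049 0.06 ]
tip far corner [ 0.565 -0.176  0.352] [0.0082 0.0082]
grip tip w+side [ 0.5665 -0.1915  0.3371] [0.0035 0.0035]
```

Pivot is about (0.570, −0.185, 0.225), beam azimuth 59.5°, tilt about −2°. The aim is azimuth 90.5° and tilt 31.8°. Now I'll grasp the grip.

>>> {"op": "carry_out", "data": {
  "squeeze": 50,
  "steps": [
    [0,0,0,0.2,-0.2,-3,0.5],
    [0,0,0,0.2,-0.2,-6,0.5],
    [0,0,0,0.2,-0.2,-9,0.5],
    [0,0,0,0.2,-0.2,-12,0.5],
    [0,0,0,0.2,-0.2,-13.5,0.5],
    [0,0,0,0.2,-0.2,-14,0.5],
    [0,0,0,0.2,-0.2,-14,0],
    [0,0,0,0.2,-0.2,-14,0],
    [0,0,0,0.2,-0.2,-14,0],
    [0,0,0,0.2,-0.2,-14,0],
    [0,0,0,0.2,-0.2,-14,0],
    [0,0,0,0.2,-0.2,-14,0]
  ]
}}

```text
time: 10.3
position: [0.5712, -0.1843, 0.2984]
tool_rot: [-3.033, 0.802, -0.006]
ft_force: [4.3, 2.6, 0.8]
grip_width: 0.136
grip_force: 49.8
```

```bash
python3 - <<'E'
from h import *
s=ctrl.get_state(); print(s['position'],s['torque'],s['joint_positions'].round(2))
# TCP at 71 mm from the pivot along grip; tilt about pivot, cm / deg shifts from now (tilt -2)
az=np.radians(59.5); h=np.array([np.cos(az),np.sin(az),0]); ax=np.array([-np.sin(az),np.cos(az),0])
up=np.array([0,0,1.]);t0=np.radians(-2); p=lambda t,a:7.1*(np.sin(t)*np.array([np.cos(a),np.sin(a),0])+np.cos(t)*up)
for t in range(0,39,4): print(t,(ax*t).round(1),(p(t0+np.radians(t),az)-p(t0,az)).round(1))
t=np.radians(32)
print('swivel'); 
for q in range(0,36,4): print(q,(p(t,az+np.radians(q))-p(t,az)).round(1))
E
```

```text
[ 0.57119737 -0.18427727  0.29843378] [ 1.17843158 -1.05856069 -0.04727348] [ 0.69  0.22 -0.5   1.45  0.1   1.49 -1.9 ]
0 [-0.  0.  0.] [0. 0. 0.]
4 [-3.4  2.   0. ] [0.3 0.4 0. ]
8 [-6.9  4.1  0. ] [ 0.5  0.9 -0. ]
12 [-10.3   6.1   0. ] [ 0.8  1.3 -0.1]
16 [-13.8   8.1   0. ] [ 1.   1.7 -0.2]
20 [-17.2  10.2   0. ] [ 1.2  2.1 -0.3]
24 [-20.7  12.2   0. ] [ 1.5  2.5 -0.5]
28 [-24.1  14.2   0. ] [ 1.7  2.9 -0.7]
32 [-27.6  16.2   0. ] [ 1.9  3.3 -0.9]
36 [-31.   18.3   0. ] [ 2.1  3.6 -1.2]
swivel
0 [0. 0. 0.]
4 [-0.2  0.1  0. ]
8 [-0.5  0.2  0. ]
12 [-0.7  0.3  0. ]
16 [-1.   0.4  0. ]
20 [-1.2  0.5  0. ]
24 [-1.5  0.5  0. ]
28 [-1.7  0.5  0. ]
32 [-2.   0.5  0. ]
```

>>> {"op": "carry_out", "data": {
  "steps": [
    [-3.4,2,0,0.3,0.4,0,0],
    [-6.9,4.1,0,0.5,0.9,0,0],
    [-10.3,6.1,0,0.8,1.3,-0.1,0],
    [-13.8,8.1,0,1.0,1.7,-0.2,0],
    [-17.2,10.2,0,1.2,2.1,-0.3,0],
    [-20.7,12.2,0,1.5,2.5,-0.5,0],
    [-24.1,14.2,0,1.7,2.9,-0.7,0],
    [-27.6,16.2,0,1.9,3.3,-0.9,0],
    [-29,17,0,2.0,3.4,-1.0,0],
    [-29,17,0,2.0,3.4,-1.0,0]
  ]
}}

```text
time: 11.3
position: [0.5914, -0.1487, 0.2865]
tool_rot: [2.488, -0.652, -0.204]
ft_force: [3.7, 6.1, -0.6]
grip_width: 0.134
grip_force: 49.9
```

```bash
python3 - <<'E'
from h import *
s=ctrl.get_state(); R=Ro.from_rotvec(s['tool_rot']).as_matrix()
z=-R[:,2]; print(s['position'],s['torque'],s['joint_positions'].round(2)); print('tilt',np.degrees(np.arccos(z[2])),'az',np.degrees(np.arctan2(z[1],z[0])))
print(s['ft_force'])
# swivel rows about vertical through pivot
d=s['position']-np.array([.571,-.184,0])
for q in (8,16,24,28,31): 
    r=Ro.from_euler('z',q,degrees=True).as_matrix(); print(q,((r@d-d)*100).round(2))
E
```

```text
[ 0.59141063 -0.14871587  0.28649812] [ 1.75869358 -1.51421785  0.06234886] [ 0.27  0.46 -0.5   1.31  0.65  1.82 -2.27]
tilt 33.39421457524269 az 59.99416373384341
[ 3.74587183  6.05231734 -0.55152135]
8 [-0.51  0.25 -0.  ]
16 [-1.05  0.43  0.  ]
24 [-1.61  0.53  0.  ]
28 [-1.9   0.55  0.  ]
31 [-2.11  0.55 -0.  ]
```

>>> {"op": "carry_out", "data": {
  "steps": [
    [0,0,4,-0.25,0.15,0,0],
    [0,0,8,-0.5,0.25,0,0],
    [0,0,12,-0.8,0.35,0,0],
    [0,0,16,-1.05,0.43,0,0],
    [0,0,20,-1.3,0.5,0,0],
    [0,0,24,-1.6,0.53,0,0],
    [0,0,28,-1.9,0.55,0,0],
    [0,0,31,-2.1,0.55,0,0],
    [0,0,31,-2.1,0.55,0,0],
    [0,0,31,-2.1,0.55,0,0]
  ]
}}

```text
time: 12.3
position: [0.5707, -0.142, 0.2867]
tool_rot: [2.562, 0.037, 0.009]
ft_force: [4.6, 8.1, -2.4]
grip_width: 0.129
grip_force: 50.0
```

```bash
python3 - <<'E'
from h import *
s=ctrl.get_state(); R=Ro.from_rotvec(s['tool_rot']).as_matrix()
z=-R[:,2]; print(s['position'],s['torque'],s['ft_force'],s['joint_positions'].round(2)); print('tilt',np.degrees(np.arccos(z[2])),'az',np.degrees(np.arctan2(z[1],z[0])),'padx',R[:,0])
a=snap('scene','s3.png'); b=snap('side','d3.png')
A=cv2.resize(a['pixels'][165:265,190:340],None,fx=2.9,fy=2.9,interpolation=cv2.INTER_CUBIC); B=cv2.resize(b['pixels'][60:240,220:330],None,fx=3.2,fy=3.2,interpolation=cv2.INTER_CUBIC)
C=np.zeros((600,800,3),np.uint8); C[:A.shape[0],:A.shape[1]]=A; C[:B.shape[0],440:440+B.shape[1]]=B; cv2.imwrite('pics/c4.png',C[:,:,::-1])
E
```

```text
[ 0.57066802 -0.14198882  0.28668637] [ 2.97035724 -1.0986068   0.93474018] [ 4.62470765  8.07176096 -2.42248712] [ 0.37  0.19 -0.59  1.64  0.68  1.5  -1.86]
tilt 33.20053114174649 az 91.49725769375007 padx [ 0.99959191  0.02852278 -0.00156701]
```

View pics/c4.png

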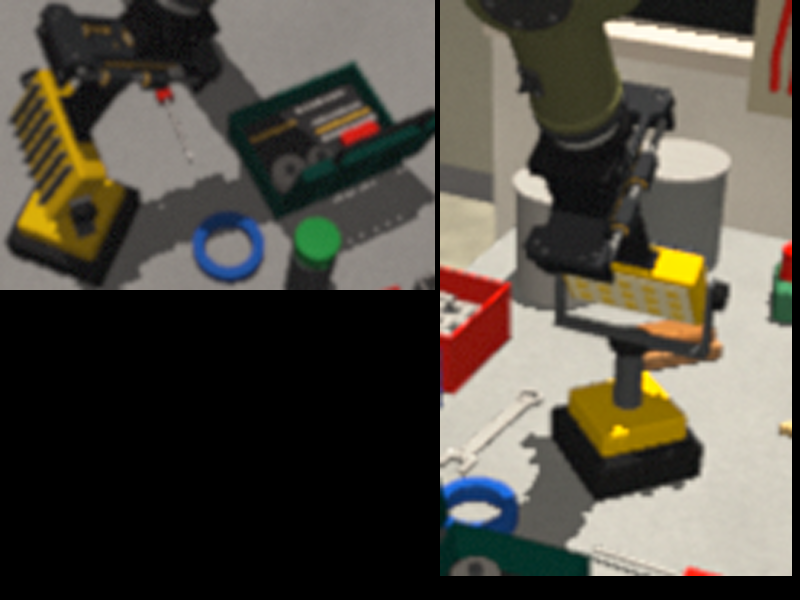

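The lamp head now faces the case with the grip leaning towards it: side crop head at (650,285), lens facing the case at (230–400, 70–210) in the scene crop. I have used all ten pictures, so from here on I'll check by masks. I'll trim the tilt by −1.4° and the swivel by −1°, then release.

>>> {"op": "carry_out", "data": {
  "steps": [
    [0.7,0,-0.5,0.03,-0.08,0.05,0],
    [1.4,0,-1,0.07,-0.15,0.1,0],
    [1.4,0,-1,0.07,-0.15,0.1,0],
    [1.4,0,-1,0.07,-0.15,0.1,0]
  ]
}}

```text
time: 12.8
position: [0.5715, -0.1437, 0.2877]
tool_rot: [2.587, 0.014, 0.002]
ft_force: [4.4, 7.3, -2.4]
grip_width: 0.132
grip_force: 50.0
```

```bash
cat >> h.py <<'E'
def lampmask(im,x0,y0,x1,y1):
    m=cv2.inRange(cv2.cvtColor(im['pixels'],cv2.COLOR_RGB2HSV),(15,140,60),(35,255,255)); q=np.zeros_like(m); q[y0:y1,x0:x1]=m[y0:y1,x0:x1]; return q
def report():
    s=ctrl.get_state(); R=Ro.from_rotvec(s['tool_rot']).as_matrix(); z=-R[:,2]
    print(s['time'],s['position'].round(4),'F',s['ft_force'].round(1),'M',s['torque'].round(1)); print('tilt',np.degrees(np.arccos(z[2])).round(2),'az',np.degrees(np.arctan2(z[1],z[0])).round(2),'yaw',np.degrees(np.arctan2(R[1,0],R[0,0])).round(2),'j',s['joint_positions'].round(2))
E
python3 - <<'E'
from h import *
report(); a=snap('scene','s4.png'); b=snap('side','d4.png')
for im in (a,b): 
    m=lampmask(im,180,100,320,280); cs,_=cv2.findContours(m,0,2)
    for c in cs:
        if cv2.contourArea(c)>30: r=cv2.minAreaRect(c); print(cv2.contourArea(c),np.round(r[0],1),np.round(r[1],1),round(r[2],1))
E
```

```text
12.8 [ 0.5715 -0.1437  0.2877] F [ 4.4  7.3 -2.4] M [ 3.1 -1.1  0.7]
tilt 31.78 az 90.42 yaw 0.58 j [ 0.38  0.19 -0.59  1.62  0.65  1.5  -1.86]
1029.0 [215.5 221.8] [35.  63.2] 6.1
32.5 [232.4 267. ] [ 3.2 13.9] 29.7
30.5 [250.8 251.7] [ 3.1 17.5] 31.0
543.5 [278.  189.5] [24.3 33.6] 73.3
115.5 [193.3 176. ] [13.6 28.6] 77.0
238.5 [291.5 145. ] [35.  19.5] 34.7
```

>>> {"op": "carry_out", "data": {
  "steps": [
    [0,0,0,0,0,0,0.5],
    [0,0,0,0,0,0,0.5],
    [0,0,0,0,0,0,0.5],
    [0,0,0,0,0.5,0.85,0.5],
    [0,0,0,0,1.6,2.5,0.5],
    [0,0,0,0,3.2,5.1,0.5],
    [0,0,0,0,4.8,7.6,0.5],
    [0,0,0,0,6.3,10.2,0.5],
    [0,0,0,0,7.4,11.9,0.5],
    [0,0,0,0,7.4,11.9,0.5],
    [0,0,0,0,7.4,11.9,0.5]
  ]
}}

```text
time: 14.0
position: [0.5688, -0.075, 0.4075]
tool_rot: [2.579, 0.006, -0.007]
ft_force: [0.1, -0.1, 0.0]
grip_width: 0.502
grip_force: 0.0
```

```bash
python3 - <<'E'
from h import *
report(); a=snap('scene','s5.png'); b=snap('side','d5.png'); s=ctrl.get_state(); w=snap('wrist','w5.png'); T=wristT(w,s); np.save('pics/w5T.npy',T)
for im in (a,b): 
    m=lampmask(im,180,100,320,280); cs,_=cv2.findContours(m,0,2)
    for c in cs:
        if cv2.contourArea(c)>30: r=cv2.minAreaRect(c); print(cv2.contourArea(c),np.round(r[0],1),np.round(r[1],1),round(r[2],1))
m=lampmask(w,0,0,512,384); print('wrist')
for v in range(90,240,8):
    xs=np.where(m[v,200:310])[0]+200; print(v,(xs.min(),xs.max(),len(xs)) if len(xs) else None)
g=cv2.cvtColor(w['pixels'],cv2.COLOR_RGB2GRAY)
for v in range(145,225,8): print(v,g[v,236:276].tolist())
E
```

```text
14.0 [ 0.5688 -0.075   0.4075] F [ 0.1 -0.1  0. ] M [ 0.7 -0.  -0. ]
tilt 32.23 az 89.62 yaw 0.16 j [ 0.28  0.2  -0.64  1.39  0.65  1.77 -1.85]
1065.0 [215.5 221.5] [35.  63.7] 5.9
33.5 [232.4 267. ] [ 3.4 13.9] 31.0
544.5 [278.  189.4] [24.3 33.8] 74.1
116.5 [193.3 176. ] [13.6 28.6] 77.0
366.5 [282.5 142.2] [51.7 22.9] 29.4
wrist
90 None
98 None
106 None
114 (np.int64(238), np.int64(260), 23)
122 (np.int64(200), np.int64(264), 41)
130 (np.int64(200), np.int64(263), 47)
138 (np.int64(200), np.int64(263), 47)
146 (np.int64(200), np.int64(263), 48)
154 (np.int64(235), np.int64(264), 12)
162 (np.int64(200), np.int64(262), 12)
170 (np.int64(200), np.int64(264), 25)
178 (np.int64(200), np.int64(264), 30)
186 (np.int64(200), np.int64(264), 24)
194 (np.int64(236), np.int64(264), 12)
202 (np.int64(236), np.int64(263), 18)
210 (np.int64(237), np.int64(264), 18)
218 (np.int64(237), np.int64(262), 26)
226 (np.int64(237), np.int64(262), 26)
234 None
145 [190, 212, 220, 222, 222, 222, 223, 223, 224, 224, 224, 225, 225, 225, 226, 226, 226, 226, 226, 226, 226, 226, 226, 226, 226, 226, 225, 217, 17
[... 1046 characters left out ...]
5, 55, 55, 52, 48, 50, 72, 150, 217, 225, 226, 224, 212, 143, 72, 53, 53, 59, 116, 191, 214, 218, 219, 218, 216]
201 [152, 181, 208, 219, 217, 192, 149, 113, 69, 44, 45, 50, 51, 52, 54, 53, 54, 53, 54, 90, 146, 177, 210, 223, 226, 225, 224, 213, 159, 111, 102, 103, 104, 105, 107, 139, 196, 214, 216, 217]
209 [150, 174, 204, 219, 222, 222, 220, 193, 115, 54, 46, 49, 51, 51, 51, 53, 54, 52, 60, 136, 215, 224, 225, 225, 225, 225, 223, 210, 139, 71, 54, 53, 54, 71, 135, 201, 217, 218, 218, 216]
217 [148, 168, 199, 217, 221, 222, 223, 223, 222, 222, 221, 218, 217, 218, 221, 222, 222, 223, 223, 224, 225, 225, 225, 225, 225, 225, 223, 217, 217, 224, 226, 220, 208, 198, 198, 206, 216, 218, 218, 217]
```

```bash
cat > m.py <<'E'
from h import *
def edge(g,v,u0,u1,th,first=True):  # subpixel crossing within [u0,u1]
    r=g[v,u0:u1].astype(float)-th; k=np.where(r[:-1]*r[1:]<0)[0]
    if not len(k): return None
    k=k[0] if first else k[-1]; return u0+k+r[k]/(r[k]-r[k+1])
def ana(n,rows_t,lt,rt,rows_b,lb,rb,rows_h,rh,piv=np.array([.571,-.184,.225])):
    w=dict(np.load(f'pics/{n}.npz')); T=np.load(f'pics/{n}T.npy'); Tc=w['T_tool_cam']; R=(T@np.linalg.inv(Tc))[:3,:3]; tcp=(T@np.linalg.inv(Tc))[:3,3]
    g=cv2.cvtColor(w['pixels'],cv2.COLOR_RGB2GRAY); up=-R[:,2]; L=(tcp-piv)@up
    def at(u,v,h):  # tool-frame point on plane h above pivot along tool axis
        d=Tc[:3,:3]@np.linalg.solve(w['camera_matrix'],[u,v,1.]); o=Tc[:3,3]; z=L-h; return o+d*(z-o[2])/d[2]
    t=at((lt+rt)/2,np.mean(rows_t),.115); b=at((lb+rb)/2,np.mean(rows_b),.049)
    s=np.sign((R@[0,1,0])[1]); lean=np.degrees(np.arctan2(s*(t[1]-b[1]),.066))
    P=np.array([at(edge(cv2.cvtColor(w['pixels'],cv2.COLOR_RGB2HSV)[:,:,1],v,rh-5,rh+8,120,True) or np.nan,v,.043) for v in rows_h]); P=P[~np.isnan(P[:,0])]
    k=np.polyfit(P[:,0],P[:,1],1); res=np.std(P[:,1]-np.polyval(k,P[:,0])); d=R@np.array([1,k[0],0]); d*=np.sign(d[0]); beam=np.degrees(np.arctan2(d[1],d[0]))+90
    tilt=np.degrees(np.arccos(up[2]))
    print(n,'cam axis',Tc[:3,2].round(4),'off',Tc[:3,3].round(3),'L',L.round(4),'tip y',t[1].round(4),'base y',b[1].round(4),'lean',lean.round(2),'tool tilt',tilt.round(2),'az',beam.round(2),res.round(5),len(P))
ana('w2',[205],252.2,264.0,[165,185],246.0,263.0,[*range(118,148,2),*range(216,226,2)],266)
ana('w5',[193,209],244.4,255.2,[161,177],239.9,257.8,[*range(124,152,2),*range(200,226,2)],263)
E
python3 m.py
```

```text
w2 cam axis [-0.2601 -0.      0.9656] off [ 0.072 -0.    -0.161] L 0.2109 tip y 0.003 base y -0.0004 lean -3.01 tool tilt 0.15 az 58.78 0.00046 16
w5 cam axis [-2.606e-01 -2.000e-04  9.654e-01] off [ 0.072 -0.    -0.161] L 0.2111 tip y -0.0049 base y -0.007 lean -1.84 tool tilt 32.26 az 90.33 0.00071 26
```

Measured after release: tilt ≈ 30.3°, azimuth ≈ 90.3°. The target is about 32.0° and 90.6°, so the beam falls roughly 2 cm too far. I'll align the tool with the grip, regrasp and add 1.7° of tilt.

>>> {"op": "carry_out", "data": {
  "squeeze": 40,
  "steps": [
    [1.9,0,0,0.2,0,0,0.5],
    [1.9,0,0,0.2,-1.5,-2.6,0.5],
    [1.9,0,0,0.2,-3,-5.2,0.5],
    [1.9,0,0,0.2,-4.5,-7.8,0.5],
    [1.9,0,0,0.2,-6,-10.4,0.5],
    [1.9,0,0,0.2,-7.0,-12.1,0.5],
    [1.9,0,0,0.2,-7.0,-12.1,0.5],
    [1.9,0,0,0.2,-7.0,-12.1,0],
    [1.9,0,0,0.2,-7.0,-12.1,0],
    [1.9,0,0,0.2,-7.0,-12.1,0],
    [1.9,0,0,0.2,-7.0,-12.1,0]
  ]
}}

```text
time: 15.25
position: [0.5714, -0.144, 0.2875]
tool_rot: [2.613, 0.007, -0.004]
ft_force: [0.7, -0.4, -0.7]
grip_width: 0.218
grip_force: 0.0
```

```bash
python3 -c "
from h import *
report()"
```

```text
15.25 [ 0.5714 -0.144   0.2875] F [ 0.7 -0.4 -0.7] M [ 0.6  0.  -0. ]
tilt 30.31 az 89.81 yaw 0.24 j [ 0.4   0.19 -0.59  1.61  0.63  1.5  -1.84]
```

>>> {"op": "carry_out", "data": {
  "steps": [
    [0,0,0,0,0,0,0],
    [0,0,0,0,0,0,0],
    [0,0,0,0,0,0,0],
    [-0.6,0,0.1,0,0.06,-0.03,0],
    [-1.2,0,0.2,0,0.12,-0.07,0],
    [-1.7,0,0.3,0,0.18,-0.1,0],
    [-1.7,0,0.3,0,0.18,-0.1,0],
    [-1.7,0,0.3,0,0.18,-0.1,0]
  ]
}}

```text
time: 16.05
position: [0.5711, -0.1429, 0.2863]
tool_rot: [2.581, 0.013, -0.004]
ft_force: [0.8, 0.8, 5.4]
grip_width: 0.137
grip_force: 39.9
```

```bash
python3 -c "
from h import *
report()"
```

```text
16.05 [ 0.5711 -0.1429  0.2863] F [0.8 0.8 5.4] M [-0.3  0.1 -0. ]
tilt 32.12 az 90.02 yaw 0.5 j [ 0.38  0.2  -0.59  1.62  0.66  1.51 -1.86]
```

>>> {"op": "carry_out", "data": {
  "steps": [
    [0,0,0,0,0,0,0.5],
    [0,0,0,0,0,0,0.5],
    [0,0,0,0,0,0,0.5],
    [0,0,0,0,0.5,0.85,0.5],
    [0,0,0,0,1.6,2.5,0.5],
    [0,0,0,0,3.2,5.1,0.5],
    [0,0,0,0,4.8,7.6,0.5],
    [0,0,0,0,6.3,10.2,0.5],
    [0,0,0,0,7.4,11.9,0.5],
    [0,0,0,0,7.4,11.9,0.5],
    [0,0,0,0,7.4,11.9,0.5]
  ]
}}

```text
time: 17.15
position: [0.5709, -0.0688, 0.4043]
tool_rot: [2.583, 0.014, -0.005]
ft_force: [-0.0, 0.3, -0.6]
grip_width: 0.494
grip_force: 0.0
```

```bash
python3 - <<'E'
from h import *
report(); s=ctrl.get_state(); w=snap('wrist','w6.png'); T=wristT(w,s); np.save('pics/w6T.npy',T); a=snap('scene','s6.png'); b=snap('side','d6.png')
g=cv2.cvtColor(w['pixels'],cv2.COLOR_RGB2GRAY)
for v in (161,177,193,205,209): print(v,g[v,234:272].tolist())
# case: dark green mask corners in scene & side
for im,n in ((a,'s'),(b,'d')):
    m=cv2.inRange(cv2.cvtColor(im['pixels'],cv2.COLOR_RGB2HSV),(75,90,15),(95,255,140)); cs,_=cv2.findContours(m,0,2); c=max(cs,key=cv2.contourArea)
    print(n,cv2.contourArea(c),cv2.approxPolyDP(c,2.5,True)[:,0].tolist())
E
```

```text
17.15 [ 0.5709 -0.0688  0.4043] F [-0.   0.3 -0.6] M [0.7 0.  0. ]
tilt 32.01 az 89.93 yaw 0.5 j [ 0.28  0.2  -0.64  1.39  0.65  1.77 -1.85]
161 [63, 65, 64, 68, 108, 156, 146, 127, 128, 134, 138, 127, 82, 41, 35, 33, 31, 28, 28, 29, 27, 27, 29, 28, 30, 36, 46, 52, 53, 73, 150, 218, 226, 226, 224, 212, 153, 103]
177 [64, 64, 63, 65, 102, 154, 153, 129, 126, 132, 137, 128, 86, 46, 33, 35, 38, 44, 48, 50, 51, 52, 55, 57, 56, 53, 50, 50, 54, 90, 171, 219, 226, 226, 223, 208, 152, 116]
193 [64, 65, 64, 64, 90, 140, 160, 133, 125, 131, 135, 129, 96, 56, 35, 33, 38, 44, 47, 49, 52, 54, 54, 54, 53, 53, 49, 48, 52, 89, 168, 218, 225, 225, 222, 187, 115, 77]
205 [65, 65, 64, 65, 72, 114, 155, 145, 155, 186, 210, 220, 221, 220, 211, 138, 59, 45, 48, 50, 51, 51, 51, 52, 53, 56, 109, 188, 218, 223, 224, 225, 225, 225, 222, 189, 132, 109]
209 [65, 64, 66, 72, 98, 139, 161, 143, 152, 184, 210, 219, 222, 222, 213, 141, 59, 44, 49, 49, 50, 51, 52, 53, 52, 57, 110, 191, 220, 224, 225, 225, 225, 225, 220, 177, 99, 58]
s 831.0 [[344, 204], [316, 214], [306, 222], [297, 222], [287, 233], [273, 208], [309, 192], [323, 208], [312, 188], [273, 202], [270, 212], [286, 239], [326, 221]]
d 3178.5 [[224, 224], [195, 264], [197, 279], [243, 292], [265, 247], [266, 234]]
```

Grip centre line at the tip (col 254.7) and at the base (254.7) coincide, so the lamp tilt equals the tool tilt of 32.0°. A last check of the case centre from its outer corners:

```bash
python3 - <<'E'
from h import *
a=dict(np.load('pics/s6.npz')); b=dict(np.load('pics/d6.npz'))
c=np.array([.567,.150]); n=np.array([np.cos(np.radians(6.3)),np.sin(np.radians(6.3))]); t=np.array([-n[1],n[0]])
for nm,im in (('scene',a),('side',b)):
    Ti=np.linalg.inv(im['cam_to_world'])
    for sx in (-1,1):
        for sy in (-1,1):
            for z in (0,.06):
                p=c+sx*.07*n+sy*.095*t; q=im['camera_matrix']@(Ti@[*p,z,1])[:3]; print(nm,'front' if sx<0 else 'back','+y' if sy>0 else '-y',z,(q[:2]/q[2]).round(1))
E
sed -i '/^ana/d' m.py; echo "ana('w6',[205,209],249.1,260.3,[161,177],245.8,263.6,[*range(124,152,2),*range(200,226,2)],269)" >> m.py; python3 m.py
```

```text
scene front -y 0 [267.6 211.2]
scene front -y 0.06 [268.1 203.4]
scene front +y 0 [309.6 193. ]
scene front +y 0.06 [311.5 184.8]
scene back -y 0 [284.9 240.7]
scene back -y 0.06 [286.1 233.6]
scene back +y 0 [328.3 220.6]
scene back +y 0.06 [331.1 213.1]
side front -y 0 [265.5 247.7]
side front -y 0.06 [266.2 232.8]
side front +y 0 [243.2 294.3]
side front +y 0.06 [243.2 278.7]
side back -y 0 [223.3 237. ]
side back -y 0.06 [222.7 222.2]
side back +y 0 [195.8 280.3]
side back +y 0.06 [194.1 264.9]
w6 cam axis [-2.606e-01 -3.000e-04  9.654e-01] off [ 0.072 -0.    -0.161] L 0.2131 tip y -0.0001 base y -0.0001 lean 0.03 tool tilt 32.01 az 90.5 0.00078 26
```

Case corners match within 1–2 px, and the beam reads tilt 32.0°, azimuth 90.5° as aimed. Handing in.

```bash
python3 -c "
from bench import ctrl
print(ctrl.close_job())"
```

```text
the job is handed in; nothing more can be done
None
```

The lid rests open on its stop, and the lamp beam (tilt 32.0°, azimuth 90.5°) is aimed at the middle of the case floor. I let go of the lamp and handed the job in at about 17 s, with no verdict shown.

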